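# Take the cap of unknown thread hand off the gauge test block

## Robot

A 6-joint arm with a two-finger parallel gripper is mounted at the origin on the work surface. World frame = base frame: x ahead of the robot, y to its left, z up, the work surface at z = 0. Lengths are in m, angles in rad, forces in N, time in s.
With the tool pointing down it reaches from about 0.275 to 0.725 m from the base axis. Payload 15.9 kg.
Tool frame: the origin (TCP) lies at the very end of the fingers, on their centre line; the grasp point (between the pads) lies 19 mm behind it (r.pinch_z is the distance from the TCP to the grasp point, in m); z points along the fingers, y is the direction in which the jaws open and shut (so a half turn about z gives the same grasp; the last joint's range is limited). The gripper opens to 85 mm and grips with 20 to 120 N. Pads are 22 mm wide; open, the fingers measure 114 mm over their backs; the gripper's body (76 mm by 85 mm) begins 54 mm behind the grasp point. The pads swing forward as they close: fully open they stand 13 mm farther back than shut.
Start: joints at [-1.163, 0.213, -0.034, 1.323, 0, 1.571], TCP at [0.198, -0.459, 0.207] pointing down, gripper open.
Joint ranges: [-2.98, 2.98], [-0.74, 1.72], [-1.14, 1.35], [-2.1, 2.04], [-1.57, 1.44], [-3.14, 3.14]. Speed limits (rad/s): [1.89, 1.89, 2.39, 2.57, 3.14, 3.14].

## Interface

Orientations are given as a unit quaternion [w, x, y, z].
In Python, from station import r, grab_frame, get_calibration gives the robot as it stands.
- The arm moves only by the shell command python3 -m inch 'ROWS' [FORCE]. ROWS is JSON, a list of rows, each a list of 7 numbers: the shift along the world's x, y, z normalised to -1 to 1, where 1 is 25 mm, then the turn, a rotation vector about the world's x, y, z normalised to -1 to 1, where 1 is 0.12 rad, then the closure, from 0 (fully open) to 1 (shut). A call has exactly 5 rows; each row shifts and turns the pose as measured when the row begins; what a row does not reach is not made up. A row lasts 1/8 s, in which the tool goes at most 62.5 mm and 10.7 degrees, less where a joint would pass 70% of its speed; a pose out of reach is approached as far as the arm can. A call with a number of a shift or a turn outside -1 to 1 is refused whole. A call with a gripper value outside its range is refused whole. The fingers move at their own pace and stop on an object; FORCE is the grip in N (left out, the last holds). Time passes only in rows, so rows that do not move let the fingers close, or fill a call up. It gives the time, the measured TCP pose, the force and the opening at its end, in the units of the state.
- r.observe(): the state, without advancing time (a new reading comes with each control period).
- grab_frame(name): name is "scene" or "top" or "wrist"; returns (picture, depth): 400x640x3 uint8, blue, green, red; 400x640 float32, m along the optical axis (not along the pixel's ray), 0 where there is no reading.
- get_calibration(name): a dict with "fx", "fy", "cx", "cy" (pixels), "position" and "rotation" of the camera in the world. Camera axes: x right, y down, z forward; pixel columns grow to the right and rows downward; lengths in m; the calibration is good to about 2 mm. The wrist camera is an equidistant fisheye: a pixel r from the principal point sees the ray r / f radians off the axis. A picture is of the moment at which its call begins: read the wrist's pose just before it. get_calibration takes no time and is no camera call; for the wrist camera it gives the pose at the moment of the call.
- r.finish_job(): hands the job in, once; it reports no verdict.
The state is a dict: "clock": time; "qpos": joint angles; "joint_vel": joint speeds; "effort": joint torques, N m; "eef_pos": TCP position; "tool_rot": TCP orientation; "force": force on the tool from outside, world axes, zero at the start; "wrist_torque": the same for the moment, N m; "finger_gap": finger opening in m.
Only numpy, scipy, OpenCV 4.12 (cv2) and the standard library are available. Lean on these libraries where they do the work, as an engineer would, in place of code of your own. Each camera call takes 0.05 s, during which the arm holds its last target.

## Task

Take the orange screw cap off the port of the gauge test block: nothing shows whether its quick thread is right- or left-handed, so try it both ways, give it about a quarter turn the way it goes while it stays down on its seat, then lift it straight off. Finish still holding the cap in the gripper, upright and still, about 10 cm above the port, and do not put it down. Leave the other things on the table where they are.

Things in the scene. Friction and masses are not known exactly. Their poses are not given: they have to be found in the camera images.
- block: Gauge test block, bolted down: aluminium bar 76 x 250 mm, top 50 mm above the table, on a dark foot plate 100 x 270 mm. Origin under its middle, y along its length, z up. The port is 70 mm from the middle towards -y; a tower with a round white-faced gauge (88 mm across, top 129 mm above the table) stands 155 mm from the port axis, 85 mm from the middle towards +y.
- port (a point): Seat of the cap: centre of the port on the block's flat top, 50 mm above the table; same axes as the block. Under the cap stands a steel neck 23 mm tall with a two-lobed quick-thread head 37 mm across.
- cap_grip (a point): On the axis of the orange screw cap, 41 mm above its lower rim (41 mm above port at the start), mid-height of its round ribbed grip, 44 mm in diameter from 34 to 52 mm (the cap's top); below it a skirt 54 mm in diameter. About 140 g. Grip it from above at any yaw. z is up; x points along the white line on its top, centre to rim, and along the port's x axis at the start.
- cap: The same cap, origin at the centre of its lower rim. The tight way it stops within about 10 degrees and the fingers slip round it. The loosening way (counter-clockwise from above if right-handed, clockwise if left-handed; it differs between starts) it runs easily without rising, is free from about 55 degrees and stops at about 110, still free. Until free it lifts only about 3 mm.
- wire_wheel: loose yellow wire-brush wheel, a disc 124 mm across, 12 mm thick, lying flat; to be left alone (origin under its centre)
- wire_wheel2: second yellow wire-brush wheel, same size; to be left alone (origin under its centre)
- clamp_plate: loose steel clamp plate 70 x 50 x 12 mm lying near the block; to be left alone (origin under its centre)
- clamp_plate2: second steel clamp plate, same size; to be left alone (origin under its centre)
- hex_nut: loose steel hexagon coupling nut, 32 mm across, 34 mm tall, standing near the block; to be left alone (origin under its centre)
- spanner: loose open-ended spanner, 190 mm, lying flat; to be left alone (origin under its centre)
Things that resemble listed ones, but are neither listed nor needed, are in the scene too. Of the things shaped like the cap, the orange one is meant.

How it is judged:
By the outcome, as a careful person would: the job done as asked, in the order asked, and still so for the second after the job is handed in, while the arm keeps its last pose, push and grip.
It also fails if it takes over 40 s, if anything falls off the work surface, if the arm or the gripper's body presses on something with over 40 N, if the wrist force passes 120 N, or if a joint passes its speed limit or range.

## Working session

There is one attempt and no reset: what is moved stays moved. The work goes in short steps, Python scripts to look and compute and a shell command to move; the robot and the scene stay as the last step left them, time stands still between calls to the robot, and variables do not carry over. Pictures are saved under pics/ and viewed, and the job is handed in when it is done.

```bash
mkdir -p pics; ls; python3 - <<'E'
from station import r, grab_frame, get_calibration
import cv2,numpy as np
print(r.observe(), r.pinch_z)
for n in ["scene","top"]:
    im,d=grab_frame(n); cv2.imwrite(f"pics/{n}0.png",im); np.savez(f"pics/{n}0.npz",im=im,d=d)
    print(n,get_calibration(n))
E
```

```text
pics
{'clock': 0.0, 'qpos': array([-1.16301293e+00,  2.13388049e-01, -3.50226385e-02,  1.32351702e+00,
       -9.14453584e-07,  1.57077896e+00]), 'joint_vel': array([-1.01175097e-04, -1.94334592e-05, -2.86175314e-03, -1.27816099e-03,
       -2.00050257e-03, -2.42047657e-03]), 'effort': array([-1.52088255e-04, -6.86156988e+01,  4.87121344e+01,  1.77036150e-02,
       -3.38041360e-06, -5.22787889e-05]), 'eef_pos': array([ 0.19814505, -0.45867157,  0.20681472]), 'tool_rot': array([-5.53881937e-04,  9.79284082e-01,  2.02490410e-01, -1.14985207e-04]), 'force': array([-0.80544193, -0.41207533,  0.26234244]), 'wrist_torque': array([-0.03431605,  0.0143915 , -0.00651048]), 'finger_gap': 0.08545517164838644} 0.0187
scene {'fx': 459.04323927094117, 'fy': 459.04323927094117, 'cx': 315.269016118849, 'cy': 200.24751120430128, 'position': array([ 1.0803098 , -0.7293941 ,  1.44187961]), 'rotation': array([-0.27490444,  0.90579875,  0.30857371, -0.09347963])}
top {'fx': 460.1268376322429, 'fy': 460.1268376322429, 'cx': 322.7301590361157, 'cy': 207.8024656637386, 'position': array([ 0.35935282, -0.0076241 ,  1.40387695]), 'rotation': array([-0.04671613,  0.70747256, -0.70326044,  0.05220087])}
```

View pics/scene0.png

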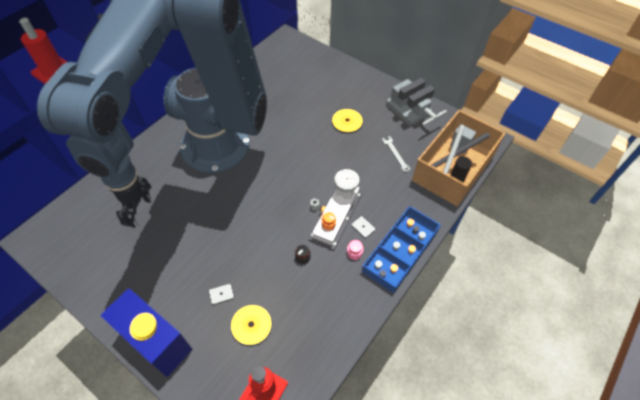

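View pics/top0.png

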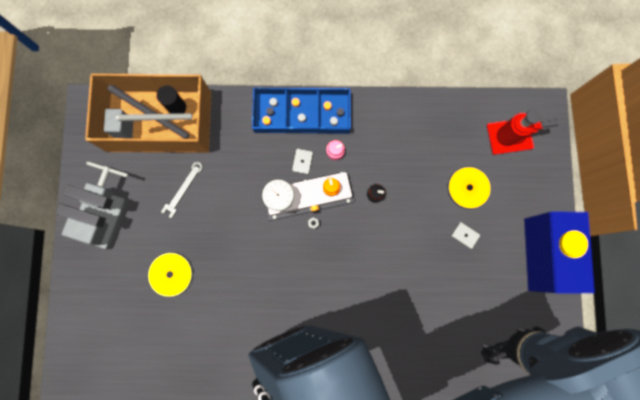

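The cap-shaped things in the top view are orange at (332,186) on the block's bar, pink at (335,149) and black at (376,193), both on the table. A small orange spot at (315,208) sits beside the bar. The one at (332,186) fits: it is orange and on the port, at the end away from the white gauge at (278,195). I'll confirm it in an enlarged crop.

```bash
cat > h.py <<'E'
import numpy as np,cv2
from scipy.spatial.transform import Rotation as R
from station import r, grab_frame, get_calibration
def rot(q): return R.from_quat([q[1],q[2],q[3],q[0]]).as_matrix()
def ray(c,u,v):
    d=np.array([(u-c['cx'])/c['fx'],(v-c['cy'])/c['fy'],1.]); return rot(np.array(c['rotation']))@d
def onz(c,u,v,z):
    d=ray(c,u,v); p=np.array(c['position']); return p+d*(z-p[2])/d[2]
def omask(im):
    h=cv2.cvtColor(im,cv2.COLOR_BGR2HSV); return cv2.inRange(h,(5,150,120),(19,255,255))
E
python3 - <<'E'
from h import *
for n,z,box in [("top",.102,(250,130,400,240)),("scene",.102,(290,160,390,270))]:
    a=np.load(f"pics/{n}0.npz");im=a['im'];d=a['d'];c=get_calibration(n)
    x0,y0,x1,y1=box
    k=cv2.resize(im[y0:y1,x0:x1],None,fx=5,fy=5,interpolation=cv2.INTER_CUBIC);cv2.imwrite(f"pics/{n}crop.png",k)
    m=omask(im);N,l,s,cc=cv2.connectedComponentsWithStats(m)
    for i in range(1,N):
        u,v=cc[i]
        if s[i][4]>4 and x0<u<x1 and y0<v<y1:
            print(n,cc[i],s[i],d[int(v),int(u)],onz(c,u,v,.1))
a=np.load("pics/top0.npz");im=a['im'];d=a['d'];c=get_calibration("top")
# block bar top, by height from depth
vv,uu=np.mgrid[150:230,250:370]
P=np.array([[onz(c,0,0,0)*0+np.array(c['position'])+ray(c,u,v)*d[v,u] for u in range(250,370)] for v in range(150,230)])
z=P[...,2]
bar=(abs(z-.05)<.006)
m=bar.astype(np.uint8)
N,l,s,cc=cv2.connectedComponentsWithStats(m);i=1+np.argmax(s[1:,4])
q=P[l==i][:,:2].astype(np.float32)
print("bar",cv2.minAreaRect(q),len(q))
g=P[(z>.115)&(z<.14)];print("gauge",np.median(g,0),len(g))
g=P[(z>.09)&(z<.108)];print("~cap top",np.median(g,0),len(g))
m=omask(im)[150:230,250:370]>0
print(P[m][:,2].round(3)[:200])
E
```

```text
top [332.44594595 191.01351351] [323 182  17  14  74] 1.3208505 [ 0.59210009 -0.04495456  0.1       ]
top [315.93333333 208.66666667] [312 206   7   6  15] 1.3679824 [0.54051289 0.00216636 0.1       ]
scene [328.04 223.78] [323 217  12  13 100] 1.5752429 [ 0.62626584 -0.06840233  0.1       ]
bar ((0.5940055847167969, 0.027405068278312683), (0.08036547154188156, 0.24958093464374542), 13.20669937133789) 1181
gauge [0.57469315 0.10999584 0.12985738] 758
~cap top [ 0.61042027 -0.04051893  0.10308706] 188
[0.096 0.088 0.086 0.105 0.085 0.086 0.101 0.087 0.086 0.088 0.084 0.086
 0.083 0.087 0.088 0.103 0.077 0.085 0.081 0.085 0.098 0.095 0.086 0.087
 0.063 0.089 0.091 0.097 0.103 0.102 0.083 0.083 0.084 0.085 0.084 0.084
 0.088 0.094 0.097 0.097 0.101 0.092 0.08  0.089 0.086 0.082 0.06  0.082
 0.085 0.08  0.086 0.083 0.088 0.081 0.083 0.084 0.086 0.08  0.06  0.078
 0.085 0.084 0.082 0.082 0.085 0.083 0.085 0.078 0.064 0.074 0.079 0.074
 0.076 0.077 0.04  0.015 0.04  0.037 0.044 0.039 0.039 0.035 0.03  0.028
 0.037 0.036 0.041 0.039 0.036]
```

View pics/topcrop.png

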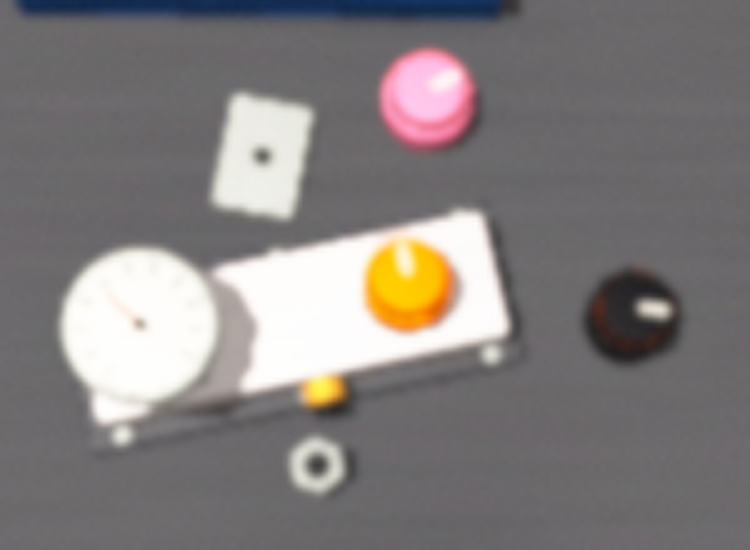

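View pics/scenecrop.png

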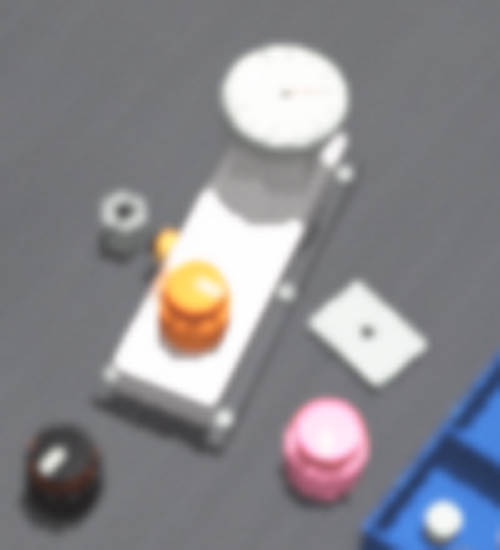

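The crop shows the orange cap on the bar. Its white line points along the block's +x (yaw about 13°), and the small orange spot is a low fitting on the bar's side. The bar, gauge and cap depths agree: the port is at about (0.610, -0.041) and the yaw is 13.3°. I'll approach above it and turn the tool so that joint 6 has room both ways.

```bash
python3 -m inch '[[0.9,0.9,0,0,0,0.9,0],[1,1,0,0,0,1,0],[1,1,0,0,0,1,0],[1,1,0,0,0,1,0],[1,1,0,0,0,1,0]]' 40
python3 -m inch '[[1,1,0,0,0,1,0],[1,1,0,0,0,1,0],[1,1,0,0,0,1,0],[1,1,0,0,0,1,0],[1,1,0,0,0,1,0]]'
python3 - <<'E'
from h import *
s=r.observe();print(s['clock'],s['qpos'],R.from_matrix(rot(s['tool_rot'])).as_rotvec(),rot(s['tool_rot'])[:,0],s['eef_pos'])
E
```

```text
clock: 0.72
eef_pos: [0.3218, -0.333, 0.2052]
tool_rot: [-0.002, 0.875, 0.483, -0.001]
force: [0.4, -1.1, 0.4]
finger_gap: 0.0852
clock: 1.35
eef_pos: [0.4498, -0.2028, 0.2042]
tool_rot: [-0.002, 0.686, 0.728, -0.002]
force: [-0.1, -0.0, 0.1]
finger_gap: 0.0854
1.35 [-0.42214538  0.20568494 -0.05141071  1.31962113 -0.00199221  1.08976338] [-2.15168039 -2.28228389  0.00599421] [-5.88563992e-02  9.98265985e-01  9.73245390e-04] [ 0.44979735 -0.20276736  0.20415326]
```

```bash
python3 -m inch '[[1,1,0,0,0,1,0],[1,1,0,0,0,1,0],[1,1,0,0,0,0,0],[1,1,0,0,0,0,0],[1,1,0,0,0,0,0]]'
python3 -m inch '[[0.8,0.8,0,0,0,0,0.3],[0.5,0.5,0,0,0,0,0.3],[0,0,0,0,0,0,0.3],[0,0,-0.5,0,0,0,0.3],[0,0,-0.5,0,0,0,0.3]]'
python3 - <<'E'
from h import *
s=r.observe();c=get_calibration("wrist");print(c)
im,d=grab_frame("wrist");cv2.imwrite("pics/w1.png",im);np.savez("pics/w1.npz",im=im,d=d)
print(s['clock'],s['qpos'],rot(s['tool_rot']),s['eef_pos'],s['finger_gap'])
E
```

```text
clock: 1.98
eef_pos: [0.5777, -0.0727, 0.2026]
tool_rot: [-0.004, 0.59, 0.808, -0.003]
force: [0.9, -0.3, 0.2]
finger_gap: 0.085
clock: 2.6
eef_pos: [0.6111, -0.038, 0.1744]
tool_rot: [-0.005, 0.589, 0.808, -0.004]
force: [-0.1, 0.1, 0.6]
finger_gap: 0.0601
{'fx': 309.70691628693146, 'fy': 309.70691628693146, 'cx': 316.18856891348844, 'cy': 200.53599660426875, 'position': array([0.5885693 , 0.03281675, 0.34099367]), 'rotation': array([0.14510022, 0.97720529, 0.15397512, 0.01753333])}
2.6 [-6.14603968e-02  4.69619668e-01  2.44316381e-01  1.35706046e+00
 -1.20222065e-03  1.19758326e+00] [[-3.06715908e-01  9.51730186e-01 -1.16191545e-02]
 [ 9.51796067e-01  3.06731164e-01 -4.89476190e-04]
 [ 3.09810751e-03 -1.12091957e-02 -9.99932376e-01]] [ 0.61111285 -0.03801565  0.17444304] 0.060056569496216614
```

View pics/w1.png

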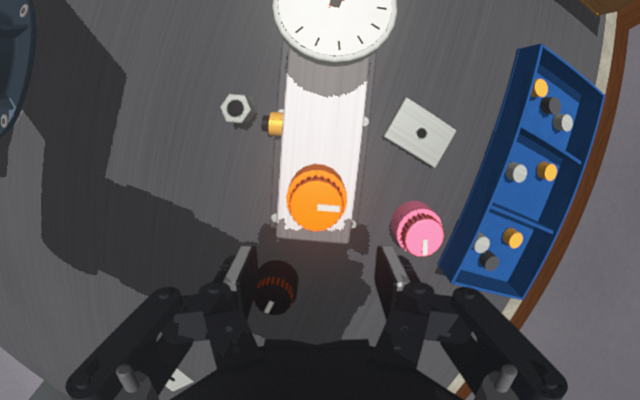

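The wrist view shows the orange cap at (317,200) with its white line at (330,208). The black cap is at (277,288) and the pink one at (420,230). I'll find the cap's axis and its profile from the wrist depth.

```bash
cat >> h.py <<'E'
def wpts(c,d,us,vs):
    x=(us-c['cx']);y=(vs-c['cy']);rr=np.hypot(x,y)+1e-9;th=rr/c['fx']
    z=d; k=z*np.tan(th)/rr
    P=np.stack([x*k,y*k,z],-1); return P@rot(np.array(c['rotation'])).T+np.array(c['position'])
E
python3 - <<'E'
from h import *
a=np.load("pics/w1.npz");im=a['im'];d=a['d'];c=get_calibration("wrist")
v,u=np.mgrid[150:245,270:365]
P=wpts(c,d[150:245,270:365],u.astype(float),v.astype(float))
m=(cv2.cvtColor(im,cv2.COLOR_BGR2HSV)[150:245,270:365,1]>120)
z=P[...,2]
print(np.histogram(z,bins=np.arange(.03,.12,.005)))
t=(z>.099)&(z<.106)
q=P[t];print("top z",np.median(q[:,2]),cv2.minEnclosingCircle(q[:,:2].astype(np.float32)),q[:,:2].mean(0),(q.max(0)+q.min(0))/2)
cv2.imwrite("pics/w1c.png",cv2.resize(im[150:245,270:365],None,fx=6,fy=6,interpolation=cv2.INTER_CUBIC))
ax=(.6104,-.0407)
for zz in np.arange(.05,.105,.004):
    k=(abs(z-zz)<.002)&m; 
    if k.any():print(round(zz,3),k.sum(),np.percentile(np.hypot(P[k][:,0]-ax[0],P[k][:,1]-ax[1]),[5,50,95]).round(4))
E
```

```text
(array([   0,    0,   12, 3705,   55,   49,   41,   45,   49,   59,  583,
         60,   62, 1198, 1016,    0,    0]), array([0.03 , 0.035, 0.04 , 0.045, 0.05 , 0.055, 0.06 , 0.065, 0.07 ,
       0.075, 0.08 , 0.085, 0.09 , 0.095, 0.1  , 0.105, 0.11 , 0.115]))
top z 0.10006436204886723 ((0.6086344122886658, -0.041571930050849915), 0.022055204957723618) [ 0.60848797 -0.04076338] [ 0.60865431 -0.04130952  0.10058415]
0.05 5 [0.0421 0.0424 0.0431]
0.054 14 [0.0254 0.0258 0.0267]
0.058 19 [0.0248 0.026  0.0271]
0.062 28 [0.0257 0.0262 0.0278]
0.066 36 [0.0247 0.0259 0.0278]
0.07 31 [0.0251 0.0265 0.0279]
0.074 40 [0.0251 0.0265 0.0281]
0.078 46 [0.0247 0.0264 0.0277]
0.082 542 [0.0212 0.0243 0.0275]
0.086 52 [0.0202 0.0217 0.0236]
0.09 46 [0.0201 0.0218 0.0238]
0.094 49 [0.02   0.0219 0.0239]
0.098 1133 [0.006  0.0167 0.0227]
0.102 893 [0.0058 0.0153 0.021 ]
```

View pics/w1c.png

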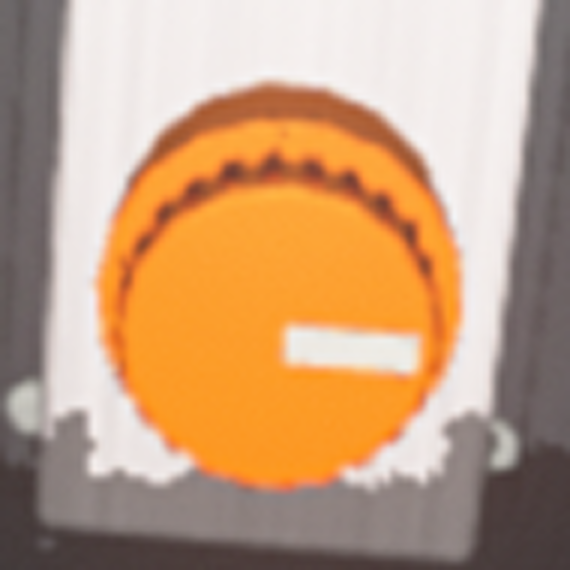

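The profile shows the skirt running up to z≈0.084 with the grip from 0.084 to 0.102, so the fingertips have to stay above 0.084. I'll check where the tips stand relative to the TCP.

```bash
python3 - <<'E'
from h import *
a=np.load("pics/w1.npz");im=a['im'];d=a['d'];c=get_calibration("wrist");s=r.observe()
v,u=np.mgrid[230:330,180:470]
P=wpts(c,d[230:330,180:470],u.astype(float),v.astype(float)).reshape(-1,3)
L=(P-s['eef_pos'])@rot(s['tool_rot'])   # tool frame
k=(abs(L[:,1])<.06)&(abs(L[:,0])<.03)&(L[:,2]<.02)&(L[:,2]>-.06)
Q=L[k];print(len(Q))
for sg in(1,-1):
    q=Q[Q[:,1]*sg>0.0]; print(sg,len(q),'tipmax',np.percentile(q[:,2],[90,97,99,100]).round(4),'inner y',np.percentile(abs(q[:,1]),[0,1,5]).round(4),'x',np.percentile(q[:,0],[1,50,99]).round(4))
print(s['finger_gap'],s['eef_pos'])
E
```

```text
2646
1 1313 tipmax [-0.035  -0.0317 -0.0297 -0.0282] inner y [0.0277 0.0279 0.0281] x [-0.0102  0.0073  0.0118]
-1 1333 tipmax [-0.0347 -0.0315 -0.0303 -0.0276] inner y [0.0308 0.031  0.0312] x [-0.0102  0.0073  0.0119]
0.059894432159488344 [ 0.6104565  -0.03802207  0.1727895 ]
```

```bash
python3 - <<'E'
from h import *
a=np.load("pics/w1.npz");im=a['im'];d=a['d'];c=get_calibration("wrist");s=r.observe()
# tool/cam at photo
E=np.array([ 0.61111285,-0.03801565,0.17444304])
c['position']=np.array([0.5885693,0.03281675,0.34099367])
v,u=np.mgrid[240:300:4,370:420:4]
P=wpts(c,d[240:300:4,370:420:4],u.astype(float),v.astype(float))
L=(P-E)@rot(s['tool_rot'])
np.set_printoptions(linewidth=200)
print((L[...,2]*1000).round());print((L[...,1]*1000).round())
cv2.imwrite("pics/w1f.png",cv2.resize(im[220:340,180:450],None,fx=2.9,fy=2.9,interpolation=cv2.INTER_CUBIC))
cc=(c['position']-E)@rot(s['tool_rot']);print(cc, (rot(c['rotation'])[:,2])@rot(s['tool_rot']))
E
```

```text
[[ 173.  173.  173.  173.  173.  174.  174.  138.  132.  121.  122.  122.  122.]
 [ 174.  174.  173.  175.  173.  174.  174.  175.  140.  123.  121.  122.  122.]
 [ 173.  173.  -32.  -35.  -35.  -35.  174.  174.  140.  140.  122.  122.  121.]
 [ 174.  173.  -34.  -39.  -40.  -40. -166.  174.  172.  173.  123.  122.  121.]
 [ 174.  174.  -34.  -44.  -43.  -43.  -44.  -37.  -35.  173.  173.  173.  173.]
 [ 174.  174.  -35.  -44.  -47.  -47.  -48.  -48.  -41.  -42.  174.  173.  173.]
 [ 173.  174.  -35.  -44.  -52.  -51.  -51.  -52.  -44.  -43.  -45.  173.  173.]
 [ 174.  174.  -36.  -45.  -51.  -54.  -55.  -56.  -55.  -49.  -49.  172.  174.]
 [ 173.  173.  -35.  -46.  -52.  -58.  -59.  -58.  -59.  -53.  -52.  -53.  173.]
 [ 174.  173.  -39.  -47.  -54.  -60.  -61.  -62.  -62.  -62.  -56.  -55.  -56.]
 [ 174.  175.  -39.  -47.  -55.  -60.  -64.  -64.  -64.  -66.  -60.  -59.  -60.]
 [ 174.  175.  -41.  -46.  -55.  -61.  -67.  -66.  -66.  -69.  -70.  -73.  -73.]
 [ 173.  173.  -41.  -49.  -56.  -63.  -66.  -65.  -66.  -72.  -71.  -75.  -75.]
 [ 174.  173.  -42.  -51.  -56.  -65.  -67.  -6
[... 524 characters left out ...]
 [ 66.  71.  28.  28.  28.  30.  32.  33.  37.  40.  41. 124. 130.]
 [ 66.  71.  28.  28.  28.  29.  31.  32.  34.  38.  40. 125. 131.]
 [ 67.  72.  29.  28.  28.  28.  30.  32.  33.  37.  39.  41. 132.]
 [ 67.  72.  28.  28.  28.  28.  29.  31.  32.  34.  38.  40.  42.]
 [ 68.  73.  28.  28.  28.  28.  29.  30.  32.  33.  37.  39.  40.]
 [ 68.  74.  28.  28.  28.  28.  28.  30.  32.  32.  33.  34.  36.]
 [ 69.  74.  28.  28.  28.  28.  28.  31.  32.  31.  33.  34.  35.]
 [ 69.  74.  28.  28.  28.  27.  29.  30.  29.  31.  32.  34.  35.]
 [ 70.  75.  81.  28.  28.  28.  29.  30.  29.  30.  32.  33.  34.]]
[ 0.07496526 -0.00191564 -0.16625611] [-2.91946919e-01  5.64444052e-04  9.56434356e-01]
```

View pics/w1f.png

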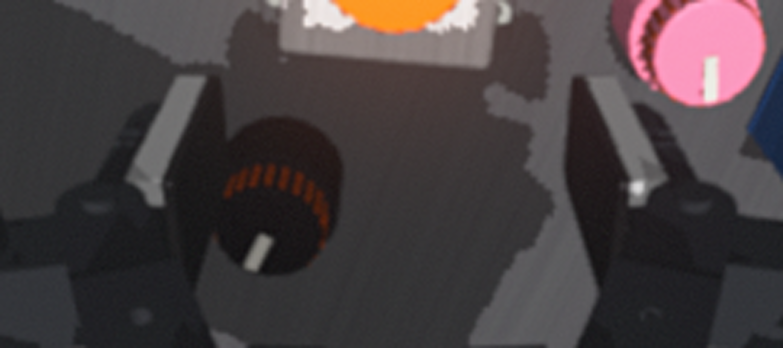

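```bash
python3 -m inch '[[-0.04,-0.12,-0.6,0,-0.1,0,0.18],[0,0,-0.8,0,0,0,0.18],[0,0,-0.8,0,0,0,0.18],[0,0,-0.8,0,0,0,0.18],[0,0,-0.4,0,0,0,0.18]]'
python3 - <<'E'
from h import *
s=r.observe();E=s['eef_pos'];c=get_calibration("wrist");T=rot(s['tool_rot'])
im,d=grab_frame("wrist");cv2.imwrite("pics/w2.png",im)
im2,d2=grab_frame("scene");cv2.imwrite("pics/s2.png",cv2.resize(im2[150:270,270:400],None,fx=5,fy=5,interpolation=cv2.INTER_CUBIC))
print(s['clock'],E,T[:,2],s['finger_gap'],s['force'])
v,u=np.mgrid[180:330,180:470]
P=wpts(c,d[180:330,180:470],u.astype(float),v.astype(float))
L=((P-E)@T).reshape(-1,3)
k=(abs(L[:,1])<.06)&(abs(L[:,0])<.03)&(L[:,2]<.02)&(L[:,2]>-.06)&(abs(L[:,1])>.03)
for sg in (1,-1):
    q=L[k&(L[:,1]*sg>0)];print(len(q),np.percentile(q[:,2],[95,98,99,100]),abs(q[:,1]).min())
E
```

```text
clock: 3.28
eef_pos: [0.6068, -0.0434, 0.0841]
tool_rot: [-0.001, 0.59, 0.807, -0.001]
force: [0.4, -0.2, 1.6]
finger_gap: 0.0698
3.275 [ 0.60677344 -0.04344468  0.08411817] [-2.19934692e-03 -5.37313371e-04 -9.99997437e-01] 0.06981981699283239 [ 0.41224041 -0.18727726  1.59692497]
1269 [-0.03452441 -0.03297028 -0.03207547  0.00157677] 0.03006892612653037
1277 [-0.03453346 -0.03312528 -0.03256913 -0.03133609] 0.035885943009979986
```

View pics/w2.png

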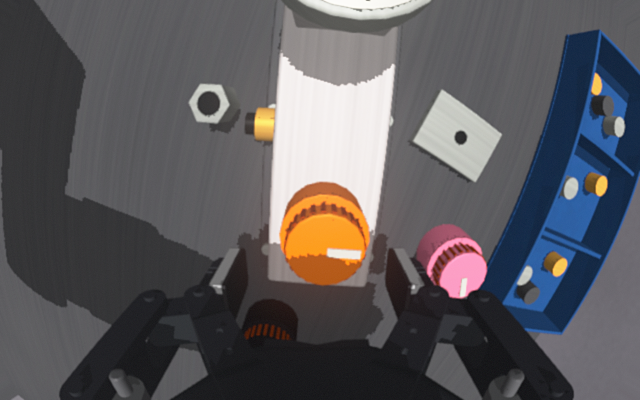

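View pics/s2.png

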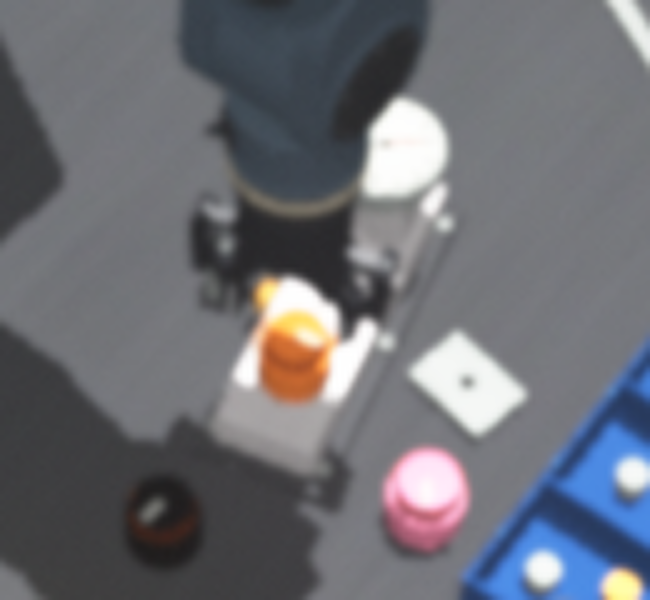

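```bash
python3 - <<'E'
from h import *
c=get_calibration("scene");s=r.observe();E=s['eef_pos'];T=rot(s['tool_rot']);print(E)
def pr(p):
    q=rot(c['rotation']).T@(p-c['position']);return np.array([c['fx']*q[0]/q[2]+c['cx'],c['fy']*q[1]/q[2]+c['cy']])
for z in (0,-.01,-.02,-.03,-.04):
  print(z,[((pr(E+T@np.array([x,y,z]))-[270,150])*5).round() for y in(-.036,.036) for x in (-.011,.011)])
print((pr(np.array([.6095,-.041,.102]))-[270,150])*5)
E
```

```text
[ 0.60680434 -0.04331295  0.0843066 ]
0 [array([235., 339.]), array([245., 313.]), array([333., 369.]), array([343., 344.])]
-0.01 [array([235., 331.]), array([245., 306.]), array([334., 362.]), array([344., 336.])]
-0.02 [array([235., 323.]), array([246., 298.]), array([334., 354.]), array([344., 328.])]
-0.03 [array([235., 316.]), array([246., 290.]), array([335., 347.]), array([345., 321.])]
-0.04 [array([235., 308.]), array([246., 282.]), array([336., 339.]), array([346., 313.])]
[294.56667647 327.42764359]
```

Both the wrist depth and the scene view put the fingertips about 30 mm behind the reported TCP, so I'll go by the tips as seen. Next, the cap relative to the fingers in one wrist frame.

```bash
cat >> h.py <<'E'
def rel(fn=None):
    s=r.observe();E=s['eef_pos'];c=get_calibration("wrist");T=rot(s['tool_rot'])
    im,d=grab_frame("wrist")
    if fn: cv2.imwrite(fn,im)
    v,u=np.mgrid[0:400,0:640]
    P=wpts(c,d,u.astype(float),v.astype(float)); L=(P-E)@T
    h=cv2.cvtColor(im,cv2.COLOR_BGR2HSV); o=(h[...,0]>5)&(h[...,0]<19)&(h[...,1]>120)
    near=np.hypot(P[...,0]-E[0],P[...,1]-E[1])<.06
    o2=o&near&(P[...,2]>.06)
    z=P[...,2]; zt=np.percentile(z[o2],97) if o2.any() else 0
    t=near&(z>zt-.004)&(z<zt+.003)&(L[...,1]**2+L[...,0]**2<.05**2)&o
    q=P[t]; cx=cv2.minEnclosingCircle(q[:,:2].astype(np.float32))
    print("clock",s['clock'],"eef",E.round(4),"gap",s['finger_gap'],"F",s['force'].round(1),"tz",s['wrist_torque'].round(2),"q6",s['qpos'][5].round(3))
    print("cap top z",zt,np.median(q[:,2]),"circle",cx,"in tool",(np.r_[cx[0],zt]-E)@T)
    k=(abs(L[...,1])<.06)&(abs(L[...,0])<.025)&(L[...,2]<-.01)&(L[...,2]>-.07)&(h[...,1]<100)&(v>180)
    for sg in(1,-1):
        g=L[k&(L[...,1]*sg>.008)]; print("finger",sg,len(g),"inner",np.percentile(abs(g[:,1]),[.5,2]).round(4),"tip z",np.percentile(g[:,2],[98,99.5]).round(4),"x",np.percentile(g[g[:,2]>-.045][:,0],[2,98]).round(4))
    return im,d,P,L,T,E
E
python3 -c "
from h import *
im,d,P,L,T,E=rel()
print(T)
cv2.imwrite('pics/w2c.png',cv2.resize(im[160:310,190:450],None,fx=3,fy=3,interpolation=cv2.INTER_CUBIC))"
```

```text
clock 3.375 eef [ 0.6068 -0.0433  0.0843] gap 0.070064338836478 F [-0.3  0.7  0.1] tz [ 0.02  0.05 -0.06] q6 1.191
cap top z 0.10263184341894069 0.10161006284660577 circle ((0.6093805432319641, -0.041655052453279495), 0.023024821653962135) in tool [ 0.00080223  0.00291083 -0.01833259]
finger 1 2091 inner [0.009  0.0106] tip z [-0.0176 -0.017 ] x [-0.0094  0.0116]
finger -1 1919 inner [0.036  0.0362] tip z [-0.0336 -0.0316] x [-0.0103  0.0118]
[[-3.03854718e-01  9.52714963e-01 -2.55149247e-03]
 [ 9.52718332e-01  3.03854459e-01 -4.97899743e-04]
 [ 3.00925830e-04 -2.58214284e-03 -9.99996621e-01]]
```

View pics/w2c.png

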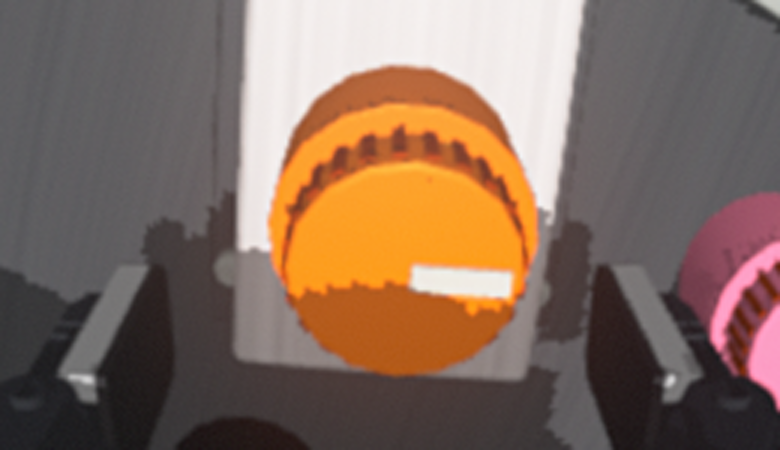

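In that frame the cap's centre sits about 5 mm towards +tool-y of the finger midpoint, and the tips are at z≈0.116. I'll correct by (+4.5, +1.5) mm and go down 20 mm.

```bash
python3 -m inch '[[0.18,0.06,0,0,0,0,0.18],[0,0,-0.3,0,0,0,0.18],[0,0,-0.3,0,0,0,0.18],[0,0,-0.2,0,0,0,0.18],[0,0,0,0,0,0,0.22]]'
python3 -c "
from h import *
im,d,P,L,T,E=rel()
cv2.imwrite('pics/w3c.png',cv2.resize(im[160:340,190:450],None,fx=3,fy=3,interpolation=cv2.INTER_CUBIC))"
```

```text
clock: 4.05
eef_pos: [0.6132, -0.0417, 0.0655]
tool_rot: [0.001, 0.59, 0.807, 0.0]
force: [-0.7, 0.3, -0.9]
finger_gap: 0.0668
clock 4.05 eef [ 0.6132 -0.0417  0.0655] gap 0.0668216075166512 F [-0.7  0.3 -0.9] tz [-0.02 -0.05  0.02] q6 1.194
cap top z 0.10259285861201696 0.10158645580580519 circle ((0.6091914176940918, -0.041584063321352005), 0.022939957678318024) in tool [ 0.00132189 -0.0037697  -0.03714686]
finger 1 1906 inner [0.0085 0.0102] tip z [-0.0328 -0.0186] x [-0.0096  0.0117]
finger -1 1686 inner [0.0277 0.0345] tip z [-0.0333 -0.031 ] x [-0.0104  0.012 ]
```

View pics/w3c.png

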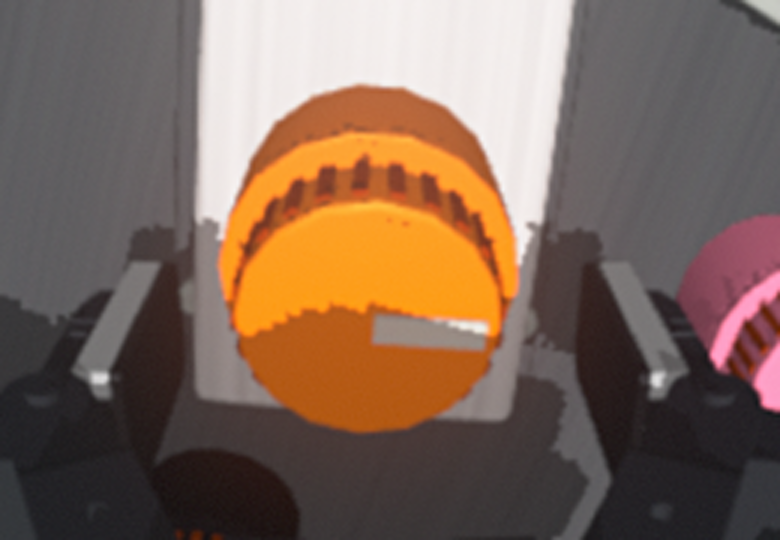

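The tips are still above the grip's lower end, and the pad midpoint (380) is about 2 mm to the right of the cap's centre (367). I'll shift back, go down 5 mm and close.

```bash
python3 -m inch '[[-0.06,-0.02,-0.2,0,0,0,0.22],[0,0,0,0,0,0,0.3],[0,0,0,0,0,0,0.5],[0,0,0,0,0,0,0.7],[0,0,0,0,0,0,0.7]]' 50
python3 -c "
from h import *
im,d,P,L,T,E=rel()
cv2.imwrite('pics/w4c.png',cv2.resize(im[160:340,190:450],None,fx=3,fy=3,interpolation=cv2.INTER_CUBIC))"
```

```text
clock: 4.72
eef_pos: [0.6122, -0.0423, 0.0612]
tool_rot: [0.001, 0.59, 0.807, 0.0]
force: [0.7, -0.5, -1.4]
finger_gap: 0.0418
clock 4.725 eef [ 0.6122 -0.0423  0.0612] gap 0.04184690162728514 F [ 0.7 -0.5 -1.4] tz [0.04 0.05 0.04] q6 1.193
cap top z 0.10408111534550331 0.10165966738720764 circle ((0.6100629568099976, -0.040730662643909454), 0.023366672918200493) in tool [ 0.00207843 -0.00142018 -0.04291906]
finger 1 1479 inner [0.0082 0.0095] tip z [-0.032  -0.0301] x [-0.0094  0.0118]
finger -1 1237 inner [0.0225 0.0226] tip z [-0.0308 -0.0213] x [-0.0098  0.0123]
```

View pics/w4c.png

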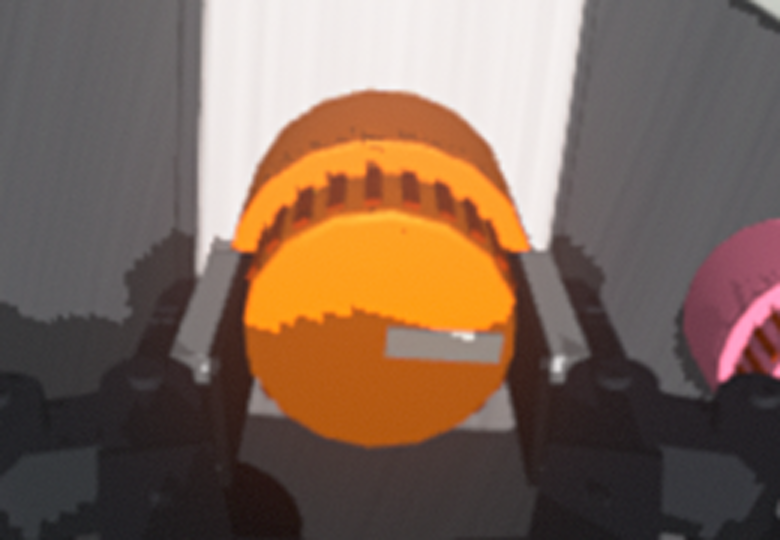

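The cap is gripped (gap 41.8 mm) on its ribbed part. First I try counter-clockwise, gently.

```bash
python3 -m inch '[[0,0,0,0,0,0.5,0.8],[0,0,0,0,0,0.5,0.8],[0,0,0,0,0,0.5,0.8],[0,0,0,0,0,0.5,0.8],[0,0,0,0,0,0.5,0.8]]'
python3 -c "
from h import *
im,d,P,L,T,E=rel()
print(np.degrees(np.arctan2(T[1,0],T[0,0])))
cv2.imwrite('pics/w5c.png',cv2.resize(im[160:340,190:450],None,fx=3,fy=3,interpolation=cv2.INTER_CUBIC))"
```

```text
clock: 5.4
eef_pos: [0.6129, -0.043, 0.0616]
tool_rot: [0.002, 0.46, 0.888, 0.001]
force: [-1.6, 3.8, -1.1]
finger_gap: 0.042
clock 5.4 eef [ 0.6129 -0.043   0.0616] gap 0.04203042602810671 F [-1.6  3.8 -1.1] tz [ 0.51  0.48 -1.34] q6 0.887
cap top z 0.10339193615567037 0.10197635265157864 circle ((0.6102467775344849, -0.04157659783959389), 0.02353198081254959) in tool [ 0.00262363 -0.00123074 -0.04184836]
finger 1 1471 inner [0.0083 0.0096] tip z [-0.0315 -0.0293] x [-0.0088  0.0123]
finger -1 1258 inner [0.0223 0.0224] tip z [-0.0314 -0.0298] x [-0.0088  0.0123]
125.1957607012032
```

View pics/w5c.png

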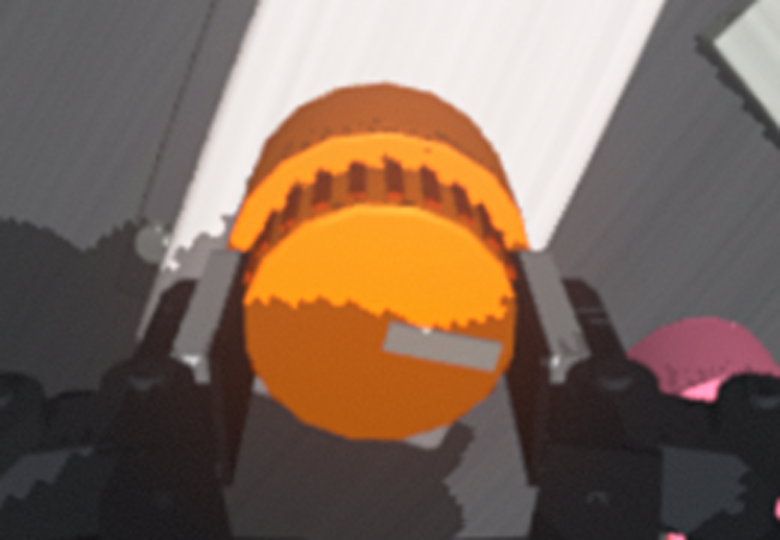

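Counter-clockwise the tool turned about 18°. The white line slipped about 7° back in the jaws (its image slope went from 5° to 11°) and the wrist torque reached 1.3 N m, so that is the tight way. Now clockwise.

```bash
python3 -m inch '[[0,0,0,0,0,-0.5,0.8],[0,0,0,0,0,-0.7,0.8],[0,0,0,0,0,-0.8,0.8],[0,0,0,0,0,-0.8,0.8],[0,0,0,0,0,-0.8,0.8]]'
python3 -c "
from h import *
im,d,P,L,T,E=rel()
print(np.degrees(np.arctan2(T[1,0],T[0,0])))
cv2.imwrite('pics/w6c.png',cv2.resize(im[160:340,190:450],None,fx=3,fy=3,interpolation=cv2.INTER_CUBIC))"
```

```text
clock: 6.08
eef_pos: [0.6122, -0.0424, 0.0613]
tool_rot: [0.001, 0.645, 0.764, 0.0]
force: [0.0, 1.6, 1.3]
finger_gap: 0.0421
clock 6.075 eef [ 0.6122 -0.0424  0.0613] gap 0.042105308501819184 F [0.  1.6 1.3] tz [0.28 0.13 0.05] q6 1.334
cap top z 0.10394585300868192 0.1017721462867618 circle ((0.6102389097213745, -0.04053712263703346), 0.023340225219726562) in tool [ 0.00210911 -0.00149894 -0.04261324]
finger 1 1467 inner [0.0082 0.0094] tip z [-0.0317 -0.0243] x [-0.0099  0.0117]
finger -1 1246 inner [0.0225 0.0226] tip z [-0.0311 -0.0239] x [-0.0101  0.0117]
99.65211177976764
```

View pics/w6c.png

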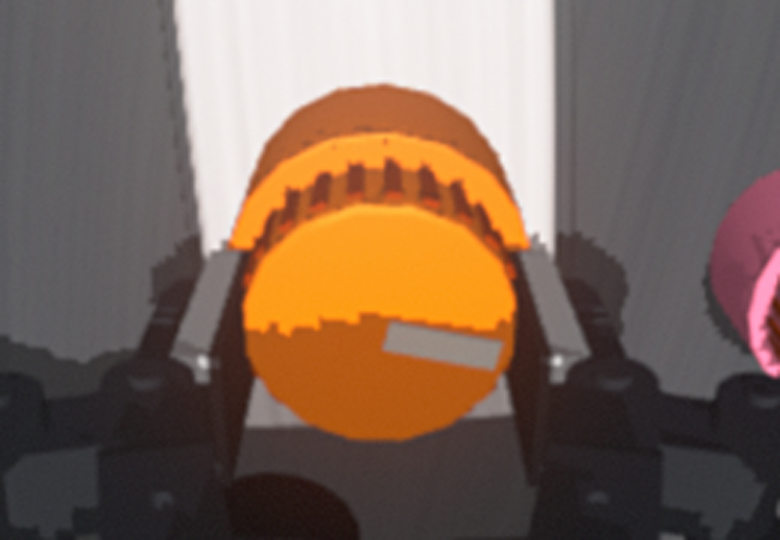

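Clockwise it runs freely with no slip and about zero torque, so the thread is left-handed. The cap is now about 15° clockwise of its start; 70–75° more to go.

```bash
python3 -m inch '[[0,0,0,0,0,-0.9,0.8],[0,0,0,0,0,-0.9,0.8],[0,0,0,0,0,-0.9,0.8],[0,0,0,0,0,-0.9,0.8],[0,0,0,0,0,-0.9,0.8]]'
python3 -c "
from h import *
im,d,P,L,T,E=rel()
print(np.degrees(np.arctan2(T[1,0],T[0,0])))"
```

```text
clock: 6.75
eef_pos: [0.6119, -0.0424, 0.0614]
tool_rot: [0.001, 0.83, 0.557, -0.0]
force: [-1.1, -0.8, 1.7]
finger_gap: 0.0419
clock 6.75 eef [ 0.6119 -0.0424  0.0614] gap 0.041860685258943583 F [-1.1 -0.8  1.7] tz [-0.08  0.27  0.06] q6 1.891
cap top z 0.10293045577219716 0.1017951445628095 circle ((0.6111736297607422, -0.04075295850634575), 0.023272927850484848) in tool [ 0.00122504 -0.00119975 -0.04153705]
finger 1 1509 inner [0.0083 0.0096] tip z [-0.0319 -0.0298] x [-0.0105  0.0108]
finger -1 1327 inner [0.0222 0.0224] tip z [-0.0315 -0.029 ] x [-0.0105  0.0109]
67.76583962352231
```

```bash
python3 -m inch '[[0,0,0,0,0,-1,0.8],[0,0,0,0,0,-1,0.8],[0,0,0,0,0,-1,0.8],[0,0,0,0,0,-1,0.8],[0,0,0,0,0,-1,0.8]]'
python3 -m inch '[[0,0,0,0,0,-0.8,0.8],[0,0,0,0,0,0,0.8],[0,0,0,0,0,0,0.8],[0,0,0,0,0,0,0.8],[0,0,0,0,0,0,0.8]]'
python3 -c "
from h import *
im,d,P,L,T,E=rel()
print(np.degrees(np.arctan2(T[1,0],T[0,0])))
cv2.imwrite('pics/w7c.png',cv2.resize(im[160:340,190:450],None,fx=3,fy=3,interpolation=cv2.INTER_CUBIC))"
```

```text
clock: 7.42
eef_pos: [0.6116, -0.0427, 0.0614]
tool_rot: [0.001, 0.959, 0.282, -0.001]
force: [-0.8, -0.7, 3.3]
finger_gap: 0.042
clock: 8.05
eef_pos: [0.6114, -0.0429, 0.0614]
tool_rot: [0.001, 0.971, 0.24, -0.001]
force: [-0.7, 0.1, 2.0]
finger_gap: 0.0419
clock 8.05 eef [ 0.6114 -0.0429  0.0614] gap 0.04192408353684436 F [-0.7  0.1  2. ] tz [-0.1   0.18 -0.04] q6 2.589
cap top z 0.10289377244680804 0.10185594200597645 circle ((0.6119412183761597, -0.041884083300828934), 0.023020923137664795) in tool [ 0.0007625  -0.00055095 -0.04145788]
finger 1 1825 inner [0.0083 0.0096] tip z [-0.0323 -0.03  ] x [-0.0111  0.01  ]
finger -1 1654 inner [0.0213 0.0214] tip z [-0.0316 -0.0297] x [-0.0112  0.0102]
27.76740505300021
```

View pics/w7c.png

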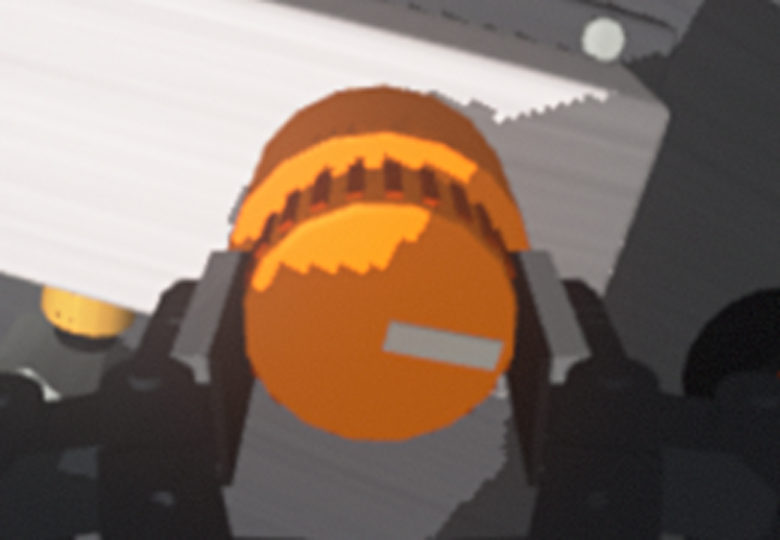

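The cap has turned about 87° clockwise, is still seated (top at z 0.102) and did not slip. I'll lift gently and watch the force.

```bash
python3 -m inch '[[0,0,0.2,0,0,0,0.8],[0,0,0.2,0,0,0,0.8],[0,0,0.3,0,0,0,0.8],[0,0,0.3,0,0,0,0.8],[0,0,0.4,0,0,0,0.8]]' 60
python3 -c "
from h import *
im,d,P,L,T,E=rel()"
```

```text
clock: 8.72
eef_pos: [0.6112, -0.0427, 0.0983]
tool_rot: [0.001, 0.971, 0.24, -0.002]
force: [-0.3, 0.3, -1.7]
finger_gap: 0.0418
clock 8.725 eef [ 0.6112 -0.0427  0.0983] gap 0.041825957487216694 F [-0.3  0.3 -1.7] tz [-0.03  0.04  0.05] q6 2.588
cap top z 0.13961191781948057 0.1385995212398755 circle ((0.6116403341293335, -0.04180712252855301), 0.023072881624102592) in tool [ 0.00063844 -0.00048578 -0.04134829]
finger 1 1737 inner [0.0083 0.0096] tip z [-0.032  -0.0296] x [-0.0107  0.0102]
finger -1 1648 inner [0.0211 0.0212] tip z [-0.0313 -0.0294] x [-0.0116  0.0101]
```

It is free: the cap came up 37 mm with 1.7 N. I'll raise it to 100 mm of lift and stop.

```bash
python3 -m inch '[[0,0,0.5,0,0,0,0.8],[0,0,0.6,0,0,0,0.8],[0,0,0.6,0,0,0,0.8],[0,0,0.5,0,0,0,0.8],[0,0,0.2,0,0,0,0.8]]'
python3 -m inch '[[0,0,0,0,0,0,0.8],[0,0,0,0,0,0,0.8],[0,0,0,0,0,0,0.8],[0,0,0,0,0,0,0.8],[0,0,0,0,0,0,0.8]]'
python3 -c "
from h import *
im,d,P,L,T,E=rel('pics/w8.png')
print(T[:,2],r.observe()['joint_vel'].round(4))
for n in ('scene','top'):
    im,d=grab_frame(n); cv2.imwrite(f'pics/{n}8.png',im)
"
```

```text
clock: 9.4
eef_pos: [0.6122, -0.0427, 0.165]
tool_rot: [0.002, 0.971, 0.24, 0.0]
force: [0.3, -0.5, -1.6]
finger_gap: 0.0418
clock: 10.02
eef_pos: [0.6116, -0.0427, 0.1639]
tool_rot: [0.001, 0.971, 0.24, -0.001]
force: [-0.7, -0.5, -0.5]
finger_gap: 0.042
clock 10.025 eef [ 0.6116 -0.0427  0.1639] gap 0.041956848385388504 F [-0.7 -0.5 -0.5] tz [-0.05  0.02 -0.05] q6 2.588
cap top z 0.2052400784181089 0.20420013251783514 circle ((0.6122417449951172, -0.04181798920035362), 0.023160967975854874) in tool [ 0.00084703 -0.00039156 -0.04134542]
finger 1 1688 inner [0.0082 0.0096] tip z [-0.0322 -0.03  ] x [-0.0105  0.01  ]
finger -1 1431 inner [0.0211 0.0213] tip z [-0.0318 -0.0299] x [-0.0112  0.0102]
[-9.19244545e-04 -2.89772786e-03 -9.99995379e-01] [-0.0014 -0.0034  0.0027  0.001  -0.0012 -0.002 ]
```

View pics/w8.png

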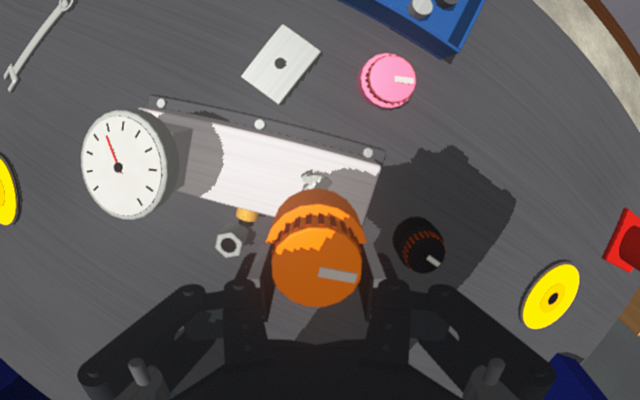

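View pics/scene8.png

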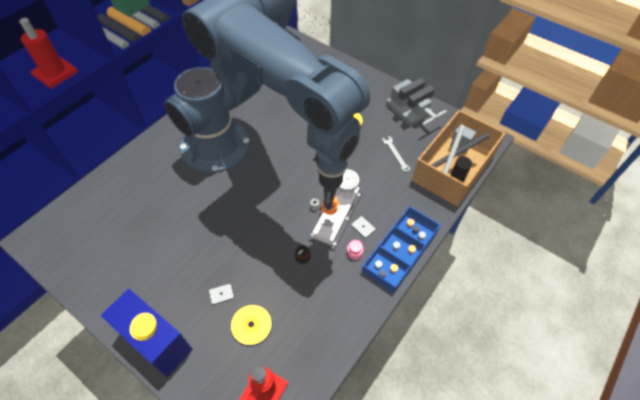

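The wrist view shows the cap held at (317,265), clear of the bare steel neck at (315,180). In the scene view the hex nut, plates, spanner, wheels and other caps are where they were. The cap is 102 mm up, upright and still, so I'm handing in.

```bash
python3 -c "
from station import r
print(r.finish_job())"
```

```text
the job is handed in; nothing more can be done
None
```

The orange cap is off the port and held in the gripper, and I handed the job in after about 10 s of the 40 s allowed.

**Thread:** Counter-clockwise the cap stopped after about 11°, the fingers slipped about 7°, and the wrist torque reached 1.3 N m. Clockwise it ran freely, so the thread is left-handed. I turned it about 87° clockwise from its start while it stayed on its seat, then lifted it straight off with under 2 N.

**Last checks:**
- **Height:** The cap's lower rim is about 102 mm above the port.
- **Attitude:** The tool tilt is under 0.2°, and the joints were still.
- **Grip:** The jaw gap is steady at 42 mm, with the grip set at 60 N.
- **Surroundings:** The wrist view shows the bare neck below the cap. By eye, the nut, plates, spanner, wheels and other caps have not moved, though the arm partly hides one wheel in the final scene view.

**Disagreement:** Both the wrist and scene cameras showed the fingertips about 30 mm behind the reported TCP, not at it. I placed the grip by the fingertips as seen, and it held without slipping in the turn off or the lift.

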